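Flip the status flag of the full vial rack

TASK

The rack full of capped vials has been checked, so flip the hinged status flag on its end: lift the flag's finger tab from below with a fingertip and push the flag right over its pin until it lies flat on the other side, tick showing, then come clear. Only push and press it lightly, do not pinch it. Leave the empty rack's flag as it is, do not lift or shove the racks, and leave the vials and the other glassware where they stand.

Things in the scene. Friction and masses are not known exactly. Their poses are not given: they have to be found in the camera images.
- rack_full: Loose grey rack (0.9 kg), all six wells holding vials. Origin on the bench under the middle of the flag's pin; x level from flag to wells (roughly towards the robot), y along the pin. Base plate 8 mm high, x -34 to 136 mm, y +-60. Well block x 70 to 134, y +-58, 28 mm high; wells 25 mm wide at x 86, 118, y -36, 0, 36; vial tops 54 mm high. Left or right varies.
- flag_full (a joint): Flag angle, rad. 0: level towards the rack's -x, ring face up, tab 30 mm out past the base plate, 40 mm free under it; pi/2: upright; pi: level towards +x, tick face up, on the rear posts, 6 mm short of the well block. Starts at 0 to 0.2; stops at 0 and pi. No spring; the hinge is stiff (0.02 N m, under 1 N at the tab), so the flag stays where left: push it all the way.
- flag_full_hinge (a point): Middle of the full rack's hinge pin, 42 mm above the bench, axes as the rack's. Pin held by two cheeks 6 mm thick, 16 mm long, at y +-42 to +-48 mm, tops 50 mm above the bench. Rest posts under the flag, 8 mm thick, tops 38 mm above the bench, at x -26 and 50, y +-27.
- flag_full_edge (a point): Free end of the full rack's flag, middle of its tab, 64 mm from the pin; x points from tab to pin, z out of the ring face. Flag: white plastic plate 4 mm thick, mid-plane through the pin, 70 mm wide to 50 mm from the pin, then a finger tab 34 mm wide. Raised black symbols, about 30 mm: a ring on one face, a tick on the other.
- rack_empty: The same rack with its flag, wells all empty: same size, origin and axes.
- flag_empty (a joint): Angle of the empty rack's flag, as for the full one; starts at 0 to 0.2, ring up. To be left alone.
- flag_empty_edge (a point): Free end of the empty rack's flag, as on the full rack.
- vial1: Capped amber glass vial, 23 mm diameter, 46 mm tall, standing loose in a well of the full rack at its x = 86, y = -36 mm; origin at the centre of its underside, 8 mm above the bench.
- vial2: Capped amber glass vial, 23 mm diameter, 46 mm tall, standing loose in a well of the full rack at its x = 86, y = 0 mm; origin at the centre of its underside, 8 mm above the bench.
- vial3: Capped amber glass vial, 23 mm diameter, 46 mm tall, standing loose in a well of the full rack at its x = 86, y = 36 mm; origin at the centre of its underside, 8 mm above the bench.
- vial4: Capped amber glass vial, 23 mm diameter, 46 mm tall, standing loose in a well of the full rack at its x = 118, y = -36 mm; origin at the centre of its underside, 8 mm above the bench.
- vial5: Capped amber glass vial, 23 mm diameter, 46 mm tall, standing loose in a well of the full rack at its x = 118, y = 0 mm; origin at the centre of its underside, 8 mm above the bench.
- vial6: Capped amber glass vial, 23 mm diameter, 46 mm tall, standing loose in a well of the full rack at its x = 118, y = 36 mm; origin at the centre of its underside, 8 mm above the bench.
- solvent: Amber glass bottle, 72 mm diameter, 150 mm tall, standing on the bench to the side of the racks; origin at the centre of its underside.
- beaker: Clear open beaker, 66 mm diameter, 85 mm tall, standing on the bench to the other side; origin at the centre of its underside.
- spare_vial: Single capped amber vial, 23 mm diameter, 46 mm tall, standing on the bench between the racks; origin at the centre of its underside.
Things that resemble listed ones, but are neither listed nor needed, are in the scene too. Several things look just like the beaker: the one meant starts farthest from the robot's base.

How it is judged:
At the end, for the whole second after the job is handed in: The full rack's flag lies flat, tick up (over 3.02 rad); the empty rack's flag is under 0.45 rad; both racks stand level within 30 mm of their places, vials upright in their wells (35 mm), bottle, beaker and spare vial upright within 25 mm of their places (value of joint flag_full above 3.02 rad and value of joint flag_empty below 0.45 rad and distance of each of rack_full, rack_empty from where it was at the start of the episode below 0.03 m and angle between each of rack_full, rack_empty's own z axis and vertical below 0.05 rad and distance of each of vial1, vial2, vial3, vial4, vial5, vial6 from where it was at the start of the episode below 0.035 m and angle between each of vial1, vial2, vial3, vial4, vial5, vial6's own z axis and vertical below 0.25 rad and distance of each of solvent, beaker, spare_vial from where it was at the start of the episode below 0.025 m and angle between each of solvent, beaker, spare_vial's own z axis and vertical below 0.1 rad and linear speed of rack_full below 0.01 m/s); the robot touches nothing.
It fails at once if a rack is lifted (over 10 mm) or shoved (over 30 mm) (height (world z) of any of rack_full, rack_empty above 0.01 m or distance of any of rack_full, rack_empty from where it was at the start of the episode above 0.03 m).
It fails at once if the flag is pinched: the plate lies between the finger pads while they press on it (contact force between the fingers and rack_full above 1 N and x of the grasp point in the frame of flag_full_edge between -0.012 and 0.058 m and y of the grasp point in the frame of flag_full_edge between -0.037 and 0.037 m and z of the grasp point in the frame of flag_full_edge between -0.004 and 0.004 m).
It fails at once if the full rack or its flag is pressed or squeezed hard (over 35 N) (contact force between any of the arm, the fingers and rack_full above 35 N).
It fails at once if the empty rack's flag is flipped up (over 0.45 rad) (value of joint flag_empty above 0.45 rad).
It fails at once if a vial is lifted from its well (14 mm), or the bottle, beaker or spare vial is lifted (15 mm) or pushed (25 mm) (height (world z) of any of vial1, vial2, vial3, vial4, vial5, vial6 above 0.022 m or height (world z) of any of solvent, beaker, spare_vial above 0.015 m or distance of any of solvent, beaker, spare_vial from where it was at the start of the episode above 0.025 m).
It also fails if it takes over 40 s, if anything falls off the work surface, if the arm or the gripper's body presses on something with over 40 N, if the wrist force passes 120 N, or if a joint passes its speed limit or range.

ROBOT

A 6-joint arm with a two-finger parallel gripper is mounted at the origin on the work surface. World frame = base frame: x ahead of the robot, y to its left, z up, the work surface at z = 0. Lengths are in m, angles in rad, forces in N, time in s.
With the tool pointing down it reaches from about 0.3 to 0.95 m from the base axis. Payload 3.1 kg.
Tool frame: the origin (TCP) lies between the finger pads; the fingertips stand 14 mm ahead of it and the grasp point (between the pads) lies 5 mm behind it (arm.tcp_to_tips is the distance from the TCP to the fingertips, in m); z points along the fingers, y is the line along which they close (so a half turn about z gives the same grasp; the last joint's range is limited). The gripper opens to 85 mm and grips with 20 to 120 N. Pads are 22 mm wide; open, the fingers measure 114 mm over their backs; the gripper's body (76 mm by 85 mm) begins 54 mm behind the grasp point. The pads swing forward as they close: fully open they stand 13 mm farther back than shut.
Start: joints at [-1.398, 0.308, 1.634, -0, 1.2, -0.07], TCP at [0.15, -0.607, 0.245] pointing down, gripper open.
Joint ranges: [-3.06, 3.06], [-0.79, 1.96], [0.05, 2.63], [-1.19, 4.34], [0.05, 2.64], [-2.94, 2.94]. Speed limits (rad/s): [2.79, 2.79, 3.14, 3.14, 3.14, 3.14].

INTERFACE

Orientations are given as a unit quaternion [x, y, z, w].
In Python, from rig import arm gives the robot as it stands.
- The arm moves only by the tool step_arm, never from a script. Its argument "targets" is a list of rows, each a list of 7 numbers: the closure, from -1 (fully open) to 1 (shut), then the shift along the tool's x, y, z in cm, then the turn, a rotation vector about the tool's x, y, z in rad. A call has 1 to 10 rows; each row is the pose to reach, as a shift and turn from the pose commanded when the call began, along the tool's axes at that moment; what a row does not reach only later rows make up. A row lasts 1/12 s, in which the tool goes at most 41.7 mm and 7.16 degrees, less where a joint would pass 70% of its speed; a pose out of reach is approached as far as the arm can. A call with a gripper value outside its range is refused whole. The fingers move at their own pace and stop on an object; "force" is the grip in N (left out, the last holds). Time passes only in rows, so rows that repeat a pose let the fingers close. It gives the time, the measured TCP pose, the force, the opening and the grip force at its end, in the units of the state.
- arm.state(): the state, without advancing time (a new reading comes with each control period).
- arm.get_image(name): name is "scene" or "top" or "wrist"; returns (picture, depth): 420x560x3 uint8, blue, green, red; 420x560 float32, m along the optical axis (not along the pixel's ray), 0 where there is no reading.
- arm.calibration(name): a dict with "camera_matrix" (3x3 intrinsics, pixels), "rvec" (rotation vector, rad) and "tvec" (3), from world to camera coordinates, as OpenCV has them; the wrist camera has in their place "T_tool_cam" (4x4, takes a point from camera to tool coordinates, whose origin is the TCP and whose axes are the flange's). Camera axes: x right, y down, z forward; pixel columns grow to the right and rows downward; lengths in m; the calibration is good to about 2 mm. A picture is of the moment at which its call begins: read the wrist's pose just before it. calibration takes no time and is no camera call.
- arm.job_done(): hands the job in; it is judged then, once.
Trained networks look in the newest picture that a camera, given by its name, has taken for a name from the list of things; names that differ only in an ending like _2 or _b are one class to them, and where a whole thing is asked for, a point or a joint stands for the part that bears it (a point fixed in the world has none). Each returns a list of dicts, best first, with "p" (0 to 1); they miss things now and then, are a little off and sometimes report something else, mostly with a low value. They report only what shows in the picture. A call takes as long as a camera call. They do not tell look-alikes from the thing itself.
- arm.boxes_of(target, camera): "box" ([left, top, width, height] in pixels, round what is visible of it).
- arm.mark_of(target, camera): "position" ([column, row] in pixels: a listed point, or the origin of a listed thing).
The state is a dict: "clock": time; "joint_positions": joint angles; "joint_vel": joint speeds; "joint_torque": joint torques, N m; "eef_pos": TCP position; "eef_rot": TCP orientation; "wrist_force": force on the tool from outside, world axes, zero at the start; "ft_torque": the same for the moment, N m; "opening": opening from 0.0 (shut) to 1.0 (fully open); "grip_force": force on a finger pad.
Only numpy, scipy, OpenCV 4.12 (cv2) and the standard library are available. Lean on these libraries where they do the work, as an engineer would, in place of code of your own. Each camera call takes 0.05 s, during which the arm holds its last target. There are 200 camera calls.

## Working session

There is one attempt and no reset: what is moved stays moved. The work goes in short steps, Python scripts to look and compute and a tool call to move; the robot and the scene stay as the last step left them, time stands still between calls to the robot, and variables do not carry over. Pictures are saved under pics/ and viewed, at most 10 in all, crops included, and the job is handed in when it is done.

Besides the shell and the picture viewer there is one more tool, called as name(argument=value, ...), one argument or row to a line, values as JSON. step_arm: Moves the arm, as the interface text tells. Its arguments: {"type":"object","properties":{"targets":{"type":"array","items":{"type":"array","items":{"type":"number"}}},"force":{"type":"number"}},"required":["targets"]}

```bash
mkdir -p pics
cat > h.py <<'E'
import numpy as np, cv2
from rig import arm
from scipy.spatial.transform import Rotation as R
def cam(name):
    c=arm.calibration(name);K=np.array(c["camera_matrix"])
    if "rvec" in c:
        Rm=cv2.Rodrigues(np.array(c["rvec"],float))[0];t=np.array(c["tvec"],float).ravel()
        return K,Rm.T,-Rm.T@t
    s=arm.state();T=np.array(c["T_tool_cam"]);Rt=R.from_quat(s["eef_rot"]).as_matrix()
    return K,Rt@T[:3,:3],Rt@T[:3,3]+np.array(s["eef_pos"])
def world(C,u,v,d):
    K,Rm,o=C;return o+Rm@(d*np.linalg.solve(K,[u,v,1]))
def atz(C,u,v,z):
    K,Rm,o=C;r=Rm@np.linalg.solve(K,[u,v,1]);return o+r*(z-o[2])/r[2]
def proj(C,p):
    K,Rm,o=C;q=K@(Rm.T@(np.array(p)-o));return q[:2]/q[2]
E
python3 - <<'E'
from h import *
for n in("top","scene"):
    im,d=arm.get_image(n);cv2.imwrite(f"pics/{n}0.png",im);np.save(n+"_d",d)
    C=cam(n)
    for t,z in(("flag_full_hinge",.042),("flag_full_edge",.046),("flag_empty_edge",.046),("rack_full",0),("rack_empty",0),("vial1",.008),("solvent",0),("beaker",0),("spare_vial",0)):
        for m in arm.mark_of(t,n)[:8]:
            if m["p"]>.2: print(n,t,round(m["p"],2),np.round(m["position"]),np.round(atz(C,*m["position"],z),3))
s=arm.state();print(s["clock"],s["eef_rot"])
E
```

```text
top flag_full_hinge 0.79 [355. 189.] [ 0.563 -0.207  0.042]
top flag_full_edge 0.86 [356. 167.] [ 0.631 -0.209  0.046]
top flag_empty_edge 0.57 [237. 160.] [0.647 0.153 0.046]
top rack_full 0.9 [350. 188.] [ 0.572 -0.198  0.   ]
top rack_full 0.46 [349. 228.] [ 0.447 -0.195  0.   ]
top rack_empty 0.79 [243. 183.] [0.581 0.138 0.   ]
top vial1 0.61 [347. 214.] [ 0.488 -0.189  0.008]
top vial1 0.46 [337. 215.] [ 0.487 -0.157  0.008]
top vial1 0.46 [333. 227.] [ 0.449 -0.144  0.008]
top vial1 0.4 [360. 220.] [ 0.472 -0.228  0.008]
top vial1 0.4 [350. 226.] [ 0.452 -0.196  0.008]
top vial1 0.37 [358. 230.] [ 0.441 -0.22   0.008]
top solvent 0.87 [161. 195.] [0.54  0.393 0.   ]
top beaker 0.93 [393. 256.] [ 0.364 -0.332  0.   ]
top beaker 0.72 [408. 210.] [ 0.507 -0.377  0.   ]
top beaker 0.68 [420. 272.] [ 0.317 -0.414  0.   ]
top beaker 0.66 [364. 275.] [ 0.303 -0.242  0.   ]
top spare_vial 0.55 [288. 180.] [ 0.595 -0.004  0.   ]
scene flag_full_hinge 0.62 [218. 257.] [ 0.574 -0.194  0.042]
scene flag_full_edge 0.7 [214. 279.] [ 0.636 -0.208  0.046]
scene flag_full_edge 0.57 [204. 236.]
[... 589 characters left out ...]
]
scene vial1 0.6 [231. 226.] [ 0.46  -0.157  0.008]
scene vial1 0.55 [231. 236.] [ 0.492 -0.161  0.008]
scene vial1 0.52 [203. 227.] [ 0.45  -0.229  0.008]
scene vial1 0.5 [217. 233.] [ 0.476 -0.194  0.008]
scene vial1 0.47 [205. 237.] [ 0.485 -0.225  0.008]
scene solvent 0.7 [440. 226.] [ 0.551  0.395 -0.   ]
scene beaker 0.92 [197. 188.] [ 0.299 -0.24   0.   ]
scene beaker 0.83 [164. 213.] [ 0.377 -0.331  0.   ]
scene beaker 0.72 [132. 199.] [ 0.312 -0.42   0.   ]
scene beaker 0.63 [146. 256.] [ 0.511 -0.372  0.   ]
scene beaker 0.43 [218. 233.] [ 0.471 -0.191  0.   ]
scene spare_vial 0.7 [301. 263.] [0.599 0.003 0.   ]
1.0 [ 9.92642481e-01  1.21082218e-01 -3.24625664e-06 -2.20743774e-05]
```

Run:
```python
import cv2,numpy as np
a=cv2.imread("pics/top0.png")[140:290,130:440];b=cv2.imread("pics/scene0.png")[160:310,110:420]
cv2.imwrite("pics/c0.png",np.vstack([cv2.resize(x,(620,300),interpolation=cv2.INTER_CUBIC) for x in(a,b)]))
```

```text
(no output)
```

View pics/c0.png

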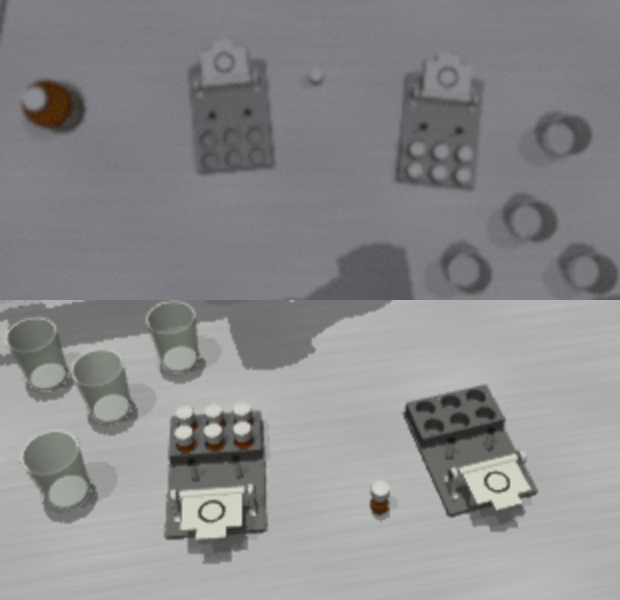

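The full rack, with six white caps, is the right one in the top view (crop ~(440,120)). Its ring-up flag points away from the robot, with the tab near (448,58). The left rack (~(230,115)) has empty wells, so I leave it alone. Of the four beakers, the one meant is at top pixel (408,210), the farthest from the base at r = 0.63 m. Next I'll hover over the flag with the fingers shut and look from near.

step_arm(
  targets=[
    [1,55,-27.5,-4,0,0,0.35],
    [1,55,-27.5,-4,0,0,0.35],
    [1,55,-27.5,-4,0,0,0.35],
    [1,55,-27.5,-4,0,0,0.35],
    [1,55,-27.5,-4,0,0,0.35],
    [1,55,-27.5,-4,0,0,0.35],
    [1,55,-27.5,-4,0,0,0.35],
    [1,55,-27.5,-4,0,0,0.35],
    [1,55,-27.5,-4,0,0,0.35],
    [1,55,-27.5,-4,0,0,0.35],
  ],
  force=20,
)

```text
clock: 1.83
eef_pos: [0.467, -0.336, 0.2727]
eef_rot: [0.999, -0.054, 0.0, 0.0]
wrist_force: [0.8, -0.0, 0.2]
opening: 0.0
grip_force: 0.0
```

step_arm(
  targets=[
    [1,0,0,0,0,0,0],
    [1,0,0,0,0,0,0],
  ],
)

```text
clock: 2.0
eef_pos: [0.4672, -0.3359, 0.2725]
eef_rot: [0.999, -0.051, 0.0, 0.0]
wrist_force: [-0.6, 0.3, -0.3]
opening: 0.002
grip_force: 0.0
```

Run:
```python
from h import *
C=cam("wrist");im,d=arm.get_image("wrist");cv2.imwrite("pics/w0.png",im)
s=arm.state();print(s["eef_pos"],s["joint_positions"],C[2],C[1][:,2],C[1][:,0])
for t,z in(("flag_full_hinge",.042),("flag_full_edge",.046),("rack_full",0),("vial1",.008)):
    for m in arm.mark_of(t,"wrist")[:7]:
        if m["p"]>.2: print(t,round(m["p"],2),np.round(m["position"]),np.round(atz(C,*m["position"],z),3))
```

```text
[ 0.46597942 -0.33704089  0.27224295] [-7.01459196e-01  1.88463930e-01  1.72675723e+00 -8.89887026e-04
  1.22643689e+00  9.74359350e-01] [ 0.53985104 -0.34486098  0.40074059] [-0.28957231  0.02808018 -0.95674416] [-0.10171225 -0.99481259  0.0015872 ]
flag_full_hinge 0.87 [128. 100.] [ 0.568 -0.194  0.042]
flag_full_edge 0.85 [124.  28.] [ 0.633 -0.207  0.046]
rack_full 0.9 [148. 102.] [ 0.567 -0.199  0.   ]
vial1 0.92 [186. 176.] [ 0.48  -0.23   0.008]
vial1 0.89 [160. 199.] [ 0.454 -0.192  0.008]
vial1 0.85 [156. 176.] [ 0.483 -0.193  0.008]
vial1 0.74 [125. 178.] [ 0.485 -0.156  0.008]
vial1 0.65 [191. 201.] [ 0.448 -0.23   0.008]
vial1 0.57 [130. 198.] [ 0.459 -0.156  0.008]
```

View pics/w0.png

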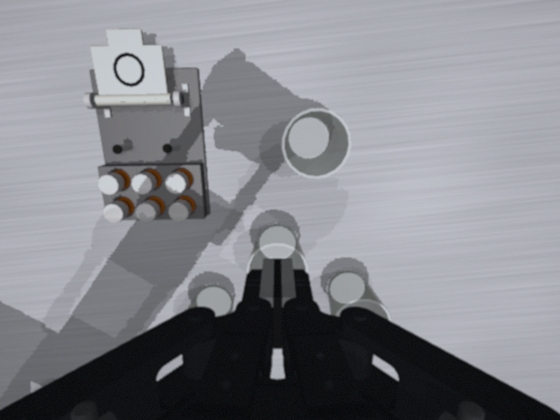

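step_arm(
  targets=[
    [1,21.9,-15.3,7,0,-0.87,0],
    [1,21.9,-15.3,7,0,-0.87,0],
    [1,21.9,-15.3,7,0,-0.87,0],
    [1,21.9,-15.3,7,0,-0.87,0],
    [1,21.9,-15.3,7,0,-0.87,0],
    [1,21.9,-15.3,7,0,-0.87,0],
    [1,21.9,-15.3,7,0,-0.87,0],
    [1,21.9,-15.3,7,0,-0.87,0],
    [1,21.9,-15.3,7,0,-0.87,0],
    [1,21.9,-15.3,7,0,-0.87,0],
  ],
)

```text
clock: 3.08
eef_pos: [0.6986, -0.2097, 0.1973]
eef_rot: [0.904, -0.049, -0.423, -0.023]
wrist_force: [-0.4, -0.1, 0.4]
opening: -0.001
grip_force: 0.0
```

Run:
```python
from h import *
s=arm.state();print(s["eef_pos"],s["joint_positions"]);print(R.from_quat(s["eef_rot"]).as_matrix().round(3))
C=cam("wrist");im,d=arm.get_image("wrist");cv2.imwrite("pics/w1.png",im)
for t,z in(("flag_full_hinge",.042),("flag_full_edge",.046),("rack_full",0)):
    for m in arm.mark_of(t,"wrist")[:3]:
        if m["p"]>.2:
            u,v=np.round(m["position"]).astype(int);print(t,round(m["p"],2),u,v,np.round(atz(C,u,v,z),3),world(C,u,v,d[v,u]).round(3))
```

```text
[ 0.69864023 -0.20973884  0.19728245] [-0.29287352  1.16574966  0.55097141 -0.18671558  2.28325611  1.32816621]
[[ 0.637 -0.108 -0.763]
 [-0.069 -0.994  0.083]
 [-0.768 -0.001 -0.641]]
flag_full_hinge 0.96 279 155 [ 0.567 -0.199  0.042] [ 0.572 -0.2    0.045]
flag_full_edge 0.82 281 111 [ 0.635 -0.208  0.046] [ 0.633 -0.207  0.044]
rack_full 0.31 282 170 [ 0.467 -0.193  0.   ] [ 0.498 -0.196  0.018]
```

View pics/w1.png

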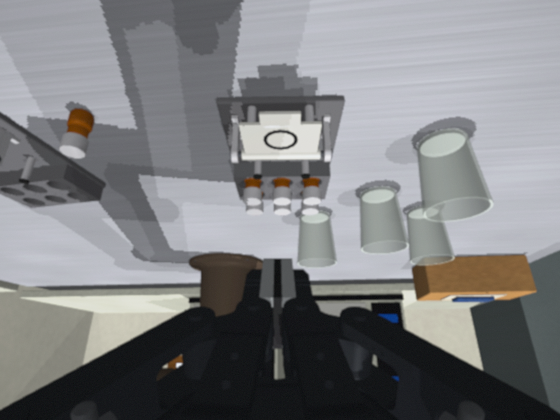

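The wrist view shows the full rack straight ahead, with the hinge at (279,155), the tab at (281,111) and the tool aligned with it. I'll descend beyond the tab.

step_arm(
  targets=[
    [1,3,0.3,2.5,0,0,0],
    [1,6,0.3,5,0,0,0],
    [1,9,0.3,7.5,0,0,0],
    [1,12,0.3,10.1,0,0,0],
    [1,12,0.3,10.1,0,0,0],
    [1,12,0.3,10.1,0,0,0],
  ],
)

```text
clock: 3.78
eef_pos: [0.6973, -0.2123, 0.0447]
eef_rot: [0.904, -0.049, -0.423, -0.023]
wrist_force: [0.7, -0.6, -0.1]
opening: 0.001
grip_force: 0.0
```

```bash
cat >> h.py <<'E'
H=np.array([.570,-.199]);O=np.array([.9943,-.107])
def sz():
    s=arm.state();p=np.array(s["eef_pos"]);q=p[:2]-H
    print("s %.4f left %.4f z %.4f"%(q@O,q@[.107,.9943],p[2]),"t",s["clock"],R.from_quat(s["eef_rot"]).as_matrix()[:,2].round(3),np.round(s["wrist_force"],1))
E
python3 - <<'E'
from h import *
sz()
im,d=arm.get_image("scene");cv2.imwrite("pics/s1.png",cv2.resize(im[180:330,120:320],(800,600),interpolation=cv2.INTER_CUBIC))
E
```

```text
s 0.1280 left 0.0004 z 0.0447 t 3.7833 [-0.763  0.084 -0.641] [ 0.7 -0.6 -0.1]
```

View pics/s1.png

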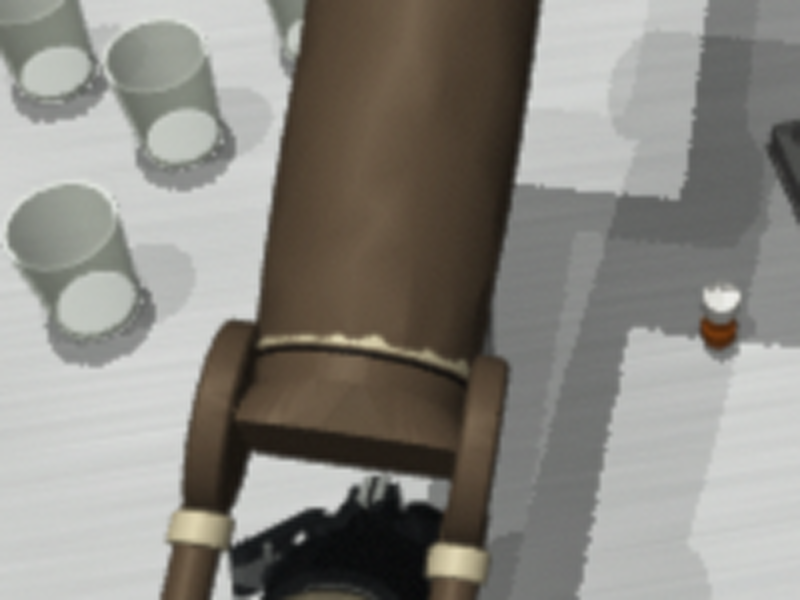

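The scene view shows the upper arm and forearm passing over the rack. Before going lower I'll check the forearm's clearance above the vials.

Run:
```python
from h import *
for n in("scene","top"):
    C=cam(n);im,d=arm.get_image(n)
    v,u=np.mgrid[0:420,0:560];K,Rm,o=C
    P=o+(np.stack([u,v,np.ones_like(u)],-1)@np.linalg.inv(K).T*d[...,None])@Rm.T
    c=(P[...,0:2]-H)@O; l=(P[...,0:2]-H)@np.array([.107,.9943]);z=P[...,2]
    for a in np.arange(-.2,.4,.04):
        m=(d>0)&(abs(c-a)<.01)&(abs(l)<.15)&(z>.07)
        if m.any(): print(n,round(a,2),"z %.3f-%.3f l %.3f..%.3f"%(z[m].min(),z[m].max(),l[m].min(),l[m].max()))
C=cam("wrist");im,d=arm.get_image("wrist");cv2.imwrite("pics/w2.png",im)
```

```text
scene -0.2 z 0.070-0.088 l -0.149..-0.123
scene -0.16 z 0.070-0.479 l -0.126..0.040
scene -0.12 z 0.460-0.487 l 0.019..0.149
scene -0.08 z 0.397-0.483 l 0.020..0.150
scene -0.04 z 0.394-0.458 l 0.031..0.127
scene 0.0 z 0.380-0.440 l 0.021..0.120
scene 0.04 z 0.359-0.422 l 0.013..0.111
scene 0.08 z 0.344-0.405 l 0.008..0.104
scene 0.12 z 0.323-0.389 l -0.001..0.096
scene 0.16 z 0.070-0.369 l -0.050..0.088
scene 0.2 z 0.088-0.351 l -0.062..0.086
scene 0.24 z 0.134-0.333 l -0.036..0.085
scene 0.28 z 0.158-0.290 l -0.042..0.077
scene 0.32 z 0.169-0.283 l -0.050..0.066
scene 0.36 z 0.208-0.296 l -0.064..0.066
scene 0.4 z 0.214-0.278 l -0.058..0.060
top -0.2 z 0.076-0.090 l -0.148..-0.120
top -0.16 z 0.073-0.487 l -0.124..0.150
top -0.12 z 0.458-0.493 l 0.019..0.150
top -0.08 z 0.421-0.483 l 0.024..0.150
top -0.04 z 0.401-0.459 l 0.026..0.128
top 0.0 z 0.384-0.442 l 0.022..0.119
top 0.04 z 0.369-0.424 l 0.013..0.112
top 0.08 z 0.347-0.408 l 0.005..0.104
top 0.12 z 0.341-0.391 l -0.001..0.095
top 0.16 z 0.082-0.371 l -0.049..0.086
top 0.2 z 0.092-0.353 l -0.058..0.088
top 0.24 z 0.285-0.336 l -0.036..0.086
top 0.28 z 0.205-0.293 l -0.041..0.076
top 0.32 z 0.170-0.294 l -0.057..0.067
top 0.36 z 0.249-0.302 l -0.065..0.067
top 0.4 z 0.255-0.278 l -0.044..0.057
```

View pics/w2.png

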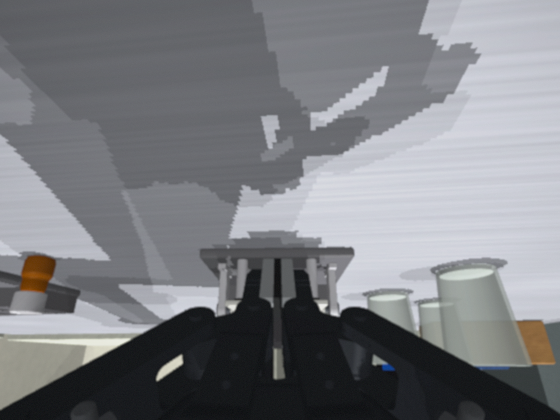

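Clearance is ample: the forearm's underside is about 0.28 m or higher. The wrist view shows the rack centred between the fingers at (278,260). Going down and under the tab.

step_arm(
  targets=[
    [1,0.8,0,0.6,0,0,0],
    [1,1.5,0,1.3,0,0,0],
    [1,1.5,0,1.3,0,0,0],
    [1,0.6,0,2.4,0,0,0],
    [1,-0.3,0,3.5,0,0,0],
    [1,-1.2,0,4.6,0,0,0],
    [1,-2.1,0,5.7,0,0,0],
    [1,-2.1,0,5.7,0,0,0],
  ],
)

```text
clock: 4.65
eef_pos: [0.6399, -0.2052, 0.0241]
eef_rot: [0.904, -0.049, -0.423, -0.023]
wrist_force: [-0.2, -0.2, 0.4]
opening: -0.002
grip_force: 0.0
```

Run:
```python
from h import *
sz()
```

```text
s 0.0702 left 0.0013 z 0.0241 t 4.65 [-0.763  0.083 -0.641] [-0.2 -0.2  0.4]
```

step_arm(
  targets=[
    [1,-0.8,0,-0.5,0,0,0],
    [1,-1.5,0,-0.9,0,0,0],
    [1,-2.2,0,-1.4,0,0,0],
    [1,-2.9,0,-1.8,0,0,0],
    [1,-4,0,-2,0,0,0],
    [1,-5,0,-2.1,0,0,0],
    [1,-6.1,0,-1.9,0,0,0],
    [1,-7.1,0,-1.6,0,0,0],
    [1,-7.8,0,-1.1,0,0,0],
    [1,-8.5,0,-0.5,0,0,0],
  ],
)

```text
clock: 5.48
eef_pos: [0.5933, -0.2007, 0.0949]
eef_rot: [0.906, -0.049, -0.419, -0.022]
wrist_force: [0.2, -0.2, -0.3]
opening: 0.001
grip_force: 0.3
```

Run:
```python
from h import *
sz()
C=cam("wrist");im,d=arm.get_image("wrist");cv2.imwrite("pics/w3.png",im)
```

```text
s 0.0233 left 0.0008 z 0.0949 t 5.4833 [-0.757  0.081 -0.648] [ 0.2 -0.2 -0.3]
```

View pics/w3.png

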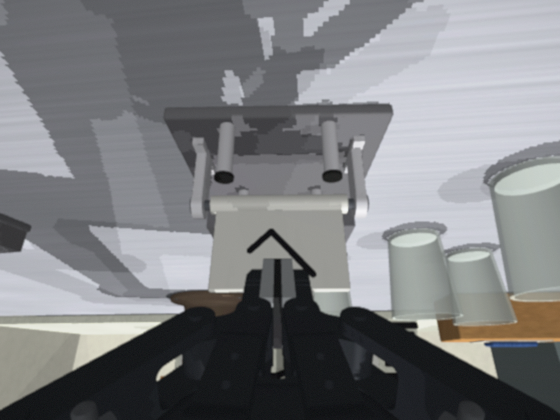

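The flag is upright on the fingertip: tick face in view at (280,255), pin at (280,205). I'll continue over the top.

step_arm(
  targets=[
    [1,-0.6,0,0.7,0,0,0],
    [1,-1.1,0,1.4,0,0,0],
    [1,-1.4,0,2.3,0,0,0],
    [1,-1.7,0,3.2,0,0,0],
    [1,-1.9,0,3.8,0,0,0],
    [1,-2.1,0,4.5,0,0,0],
    [1,-2,0,5,0,0,0],
    [1,-1.9,0,5.5,0,0,0],
    [1,-1.6,0,5.8,0,0,0],
    [1,-1.6,0,5.8,0,0,0],
  ],
)

```text
clock: 6.37
eef_pos: [0.5372, -0.1943, 0.0666]
eef_rot: [0.905, -0.048, -0.422, -0.023]
wrist_force: [-0.9, 0.6, 0.4]
opening: 0.0
grip_force: 0.0
```

Run:
```python
from h import *
sz()
```

```text
s -0.0332 left 0.0012 z 0.0666 t 6.3667 [-0.761  0.082 -0.644] [-0.9  0.6  0.4]
```

step_arm(
  targets=[
    [1,0.1,0,0.1,0,0,0],
    [1,0.2,0,0.2,0,0,0],
    [1,0.3,0,0.25,0,0,0],
    [1,0.4,0,0.3,0,0,0],
    [1,0.4,0,0.35,0,0,0],
    [1,0.4,0,0.35,0,0,0],
  ],
)

```text
clock: 6.87
eef_pos: [0.5378, -0.1945, 0.0623]
eef_rot: [0.906, -0.049, -0.421, -0.023]
wrist_force: [0.5, -0.3, -0.0]
opening: 0.001
grip_force: 0.0
```

Run:
```python
from h import *
sz()
```

```text
s -0.0325 left 0.0011 z 0.0623 t 6.8667 [-0.76   0.082 -0.645] [ 0.5 -0.3 -0. ]
```

Nothing is pressing yet, so I'll go down in small steps until force shows.

step_arm(
  targets=[
    [1,0.08,0,0.06,0,0,0],
    [1,0.15,0,0.13,0,0,0],
    [1,0.15,0,0.13,0,0,0],
    [1,0.15,0,0.13,0,0,0],
  ],
)

```text
clock: 7.2
eef_pos: [0.5376, -0.1945, 0.0603]
eef_rot: [0.906, -0.049, -0.421, -0.023]
wrist_force: [0.5, 0.5, -0.2]
opening: -0.004
grip_force: 0.0
```

step_arm(
  targets=[
    [1,0.08,0,0.06,0,0,0],
    [1,0.08,0,0.06,0,0,0],
    [1,0.08,0,0.06,0,0,0],
  ],
)

```text
clock: 7.45
eef_pos: [0.5377, -0.1945, 0.0596]
eef_rot: [0.906, -0.049, -0.421, -0.023]
wrist_force: [0.0, -0.2, 1.0]
opening: 0.0
grip_force: 0.6
```

step_arm(
  targets=[
    [1,0.08,0,0.06,0,0,0],
    [1,0.08,0,0.06,0,0,0],
    [1,0.08,0,0.06,0,0,0],
  ],
)

```text
clock: 7.7
eef_pos: [0.5377, -0.1945, 0.0594]
eef_rot: [0.905, -0.049, -0.421, -0.023]
wrist_force: [-0.9, 0.2, 5.4]
opening: -0.0
grip_force: 2.6
```

step_arm(
  targets=[
    [1,0.08,0,0.06,0,0,0],
    [1,0.08,0,0.06,0,0,0],
    [1,0.08,0,0.06,0,0,0],
  ],
)

```text
clock: 7.95
eef_pos: [0.5378, -0.1945, 0.0593]
eef_rot: [0.905, -0.049, -0.422, -0.023]
wrist_force: [-0.5, 0.4, 7.6]
opening: -0.007
grip_force: 3.8
```

Run:
```python
from h import *
sz()
im,d=arm.get_image("wrist");cv2.imwrite("pics/w4.png",im)
```

```text
s -0.0325 left 0.0010 z 0.0593 t 7.95 [-0.761  0.082 -0.643] [-0.5  0.4  7.6]
```

View pics/w4.png

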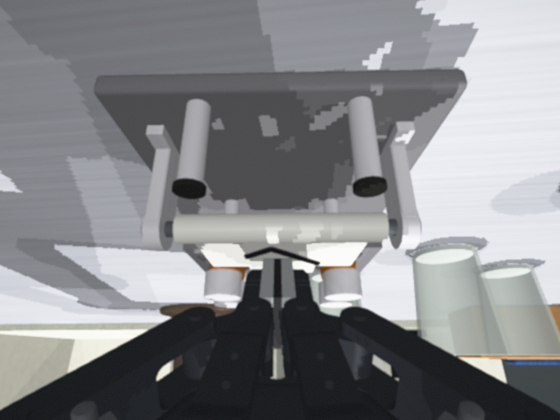

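The contact went stiff at 7.6 N and the flag lies level on the rear posts. Now I'll back off along the fingers.

step_arm(
  targets=[
    [1,-0.6,0,-0.6,0,0,0],
    [1,-2,0,-2.5,0,0,0],
    [1,-4,0,-5,0,0,0],
    [1,-6,0,-8,0,0,0],
    [1,-8,0,-11,0,0,0],
    [1,-10,0,-14,0,0,0],
    [1,-10,0,-14,0,0,0],
    [1,-10,0,-14,0,0,0],
  ],
)

```text
clock: 8.67
eef_pos: [0.5822, -0.1996, 0.2267]
eef_rot: [0.907, -0.049, -0.417, -0.022]
wrist_force: [0.5, 0.7, -0.7]
opening: -0.001
grip_force: 0.0
```

Run:
```python
from h import *
sz()
C=cam("wrist");im,d=arm.get_image("wrist");cv2.imwrite("pics/w5.png",im)
l=np.array([.107,.9943])
for a in(-.02,-.03,-.04,-.05,-.06):
    r=[]
    for b in(-.014,0,.014):
        p=H+a*O+b*l;u,v=np.round(proj(C,[*p,.044])).astype(int);r.append(world(C,u,v,d[v,u])[2].round(4) if 0<=u<560 and 0<=v<420 else None)
    print(a,r)
for t,z in(("flag_full_hinge",.042),("flag_full_edge",.042)):
    for m in arm.mark_of(t,"wrist")[:2]: print(t,round(m["p"],2),np.round(m["position"]),np.round(atz(C,*m["position"],z),3))
```

```text
s 0.0122 left 0.0007 z 0.2267 t 8.6667 [-0.755  0.08  -0.651] [ 0.5  0.7 -0.7]
-0.02 [np.float64(0.0432), np.float64(0.0447), np.float64(0.0434)]
-0.03 [np.float64(0.0431), np.float64(0.0442), np.float64(0.0419)]
-0.04 [np.float64(0.0436), np.float64(0.0423), np.float64(0.0431)]
-0.05 [np.float64(0.0431), np.float64(0.0427), np.float64(0.0221)]
-0.06 [np.float64(0.0435), np.float64(0.0426), np.float64(0.0274)]
flag_full_hinge 0.79 [274.  28.] [ 0.568 -0.198  0.042]
flag_full_edge 0.9 [279.  94.] [ 0.505 -0.195  0.042]
```

View pics/w5.png

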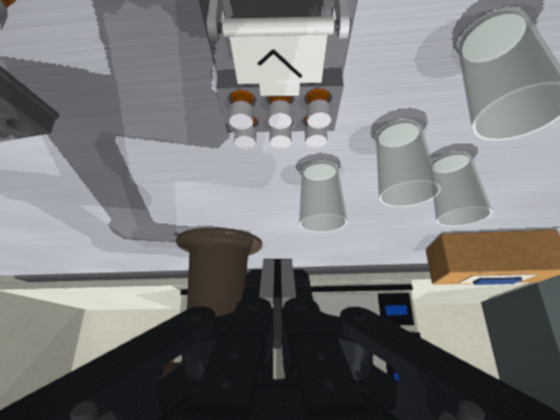

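The flag lies flat, tick up at (280,62). Its height is an even 43–44 mm along its length, the vials are upright, and the arm is clear.

```bash
python3 -c "
from rig import arm
print(arm.job_done())"
```

```text
the job is handed in; nothing more can be done
None
```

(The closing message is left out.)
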